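# Start a photometer reading

### The arm

A 7-joint arm with a two-finger parallel gripper is mounted at the origin on the work surface. World frame = base frame: x ahead of the robot, y to its left, z up, the work surface at z = 0. Lengths are in m, angles in degrees, forces in N, time in s.
With the tool pointing down it reaches from about 0.425 to 0.95 m from the base axis. Payload 4.7 kg.
Tool frame: the origin (TCP) lies midway between the tips of the shut fingers; the grasp point (between the pads) lies 19 mm behind it; z points along the fingers, y is the line along which they close (so a half turn about z gives the same grasp; the last joint's range is limited). The gripper opens to 85 mm and grips with 20 to 120 N. Pads are 22 mm wide; open, the fingers measure 114 mm over their backs; the gripper's body (76 mm by 85 mm) begins 54 mm behind the grasp point. The pads swing forward as they close: fully open they stand 13 mm farther back than shut.
Start: joints at [-77, 26.849, -2.785, 87.806, 1.381, 65.374, -4.715], TCP at [0.171, 0.653, 0.231] pointing down, gripper open.
Joint ranges: [-148.3, 148.3], [-19.14, 114.17], [-79.39, 73.82], [5.75, 140.21], [-59.74, 239.74], [12.07, 113.84], [-152.46, 152.46]. Speed limits (degrees/s): [147.25, 147.25, 180, 180, 180, 180, 180].

### API

Orientations are given as [roll, pitch, yaw] about the fixed x, y, z axes, in that order (R = Rz(yaw) Ry(pitch) Rx(roll)).
In Python, from plant import r gives the robot as it stands.
- The arm moves only by the shell command python3 -m crank 'ROWS'. ROWS is JSON, a list of rows, each a list of 7 numbers: the shift along the tool's x, y, z in m, then the turn, a rotation vector about the tool's x, y, z in rad, then the finger opening in m, from 0 to 0.0854. In form: [[dx, dy, dz, rx, ry, rz, jaw], ...]. A call has 1 to 10 rows; each row is the pose to reach, as a shift and turn from the pose commanded when the call began, along the tool's axes at that moment; what a row does not reach only later rows make up. A row lasts 1/12 s, in which the tool goes at most 41.7 mm and 7.16 degrees, less where a joint would pass 70% of its speed; a pose out of reach is approached as far as the arm can. A call with a gripper value outside its range is refused whole. The fingers move at their own pace and stop on an object; the grip force is fixed at half the most. Time passes only in rows, so rows that repeat a pose let the fingers close. It gives the time, the measured TCP pose, the force, the opening and the grip force at its end, in the units of the state.
- r.get_state(): the state, without advancing time (a new reading comes with each control period).
- r.get_image(name): name is "scene" or "top" or "wrist"; returns a dict with "color" (480x640x3 uint8, red, green, blue), "fx", "fy", "cx", "cy" (pixels), "world_from_camera" (4x4, takes a point from camera to world coordinates). Camera axes: x right, y down, z forward; pixel columns grow to the right and rows downward; lengths in m; the calibration is good to about 2 mm. A picture is of the moment at which its call begins. There is no depth.
- r.close_job(): hands the job in; it is judged then, once.
The state is a dict: "time_s": time; "joint_positions": joint angles; "qd": joint speeds; "effort": joint torques, N m; "position": TCP position; "orientation": TCP orientation; "contact_force": force on the tool from outside, world axes, zero at the start; "wrist_torque": the same for the moment, N m; "gripper_width": opening from 0.0 (shut) to 1.0 (fully open); "finger_force": force on a finger pad.
Only numpy, scipy, OpenCV 4.12 (cv2) and the standard library are available. Lean on these libraries where they do the work, as an engineer would, in place of code of your own. Each camera call takes 0.05 s, during which the arm holds its last target. There are 200 camera calls.

### The job

Start a reading: push the photometer's raised cover down until it is fully shut, then switch the lamp supply on by pressing down the far half of its rocker, and then press the large round start key on the console right down and let it spring back. Keep to that order (the lamp must never be on with the cover open, nor the start key be pressed before the lamp is on) and press no other key. Everything is only to be pressed: do not lift or shift the console, and leave the bottles, vials and other things around the work where they are.

Things in the scene. Friction and masses are not known exactly. Their poses are not given: they have to be found in the camera images.
- photometer: All sizes here are in mm. Ivory instrument 280 deep x 220 wide x 132 tall, fixed. Origin on the table below the middle of its shut cover; x from front (robot side) to back, z up; case from x -70 to +210. Grey hinged cover in the front half of its top. Photometer, supply and console stand side by side in any order, turned up to 0.15 rad.
- cover (a joint): Photometer cover, plate 112 long (x) x 128 wide x 12 thick, hinged at its far edge (photometer x +56, z 120). Value: opening in rad; 0 = shut, top 132 above the table and flush with the side rims; starts 0.4 to 0.7 with the robot-side edge up. Stiff hinge: stays where left; 3 to 5 N down near its middle moves it.
- cover_edge (a point): Middle of the cover's free front edge, upper side (112 from the hinge); moves with the cover.
- supply: Lamp power supply, 260 deep x 130 wide x 122 tall, beige with light grey sloping front panel, fixed. Origin on the table below the rocker's pivot, 80 above it; x from front to back, z up; case from x -60 to +200. The panel (126 long) rises towards the back at 20 degrees.
- rocker (a joint): The only rocker switch, dark grey in a black frame, 48 long (up the slope) x 30 wide, mid-panel on the supply. Value in rad: 0 = off (near half flat, 9 proud of the panel; far half sticks up), 0.35 = on (far half pressed flat). Stays where left; about 3 N on the far end turns it, the far end moving about 8.
- rocker_far_end (a point): On the rocker's pressing surface 19 beyond its pivot on the far half, 5 short of that half's far end; moves with the rocker. Its y is the pivot's direction. When on, the surface here is about 9 above the panel.
- console: Low ivory keypad wedge, 172 deep x 240 wide, 27 tall at the robot side, 63 at the back, 1.2 to 1.7 kg, loose on rubber feet. Origin on the table under its middle; x from near to far edge, z up. Top slopes up away from the robot at 12 degrees, 45 high over the origin; display on the +y half, keys in the -y half and before the display, all grey.
- start_key (a joint): The start key: the only large round key, 34 across, 10 proud, at console x -29, y -62. Value: m pressed, 0 up, 0.005 fully down; about 4 N, springs back up.
- start_key_top (a point): Centre of the start key's upper face; its z axis is the outward normal of the sloping top, x up the slope. 39 above the table under it, about 49 with the key's height.
- small_key_a (a joint): Other key, not for this job: small round key (18 across) at console x +44, y -30, 8 proud; value: m pressed, 0 to 0.005.
- small_key_b (a joint): Other key, not for this job: small round key (18 across) at console x +44, y -94, 8 proud; value: m pressed, 0 to 0.005.
- bar_key_a (a joint): Other key, not for this job: bar key 18 x 38 at console x -54, y +30, 8 proud; value: m pressed, 0 to 0.005.
- bar_key_b (a joint): Other key, not for this job: bar key 18 x 38 at console x -54, y +82, 8 proud; value: m pressed, 0 to 0.005.
- vial_a: Bystander: small capped vial, 24 across, 50 tall, standing on the photometer's rear deck. Origin about at its underside's centre.
- vial_b: Bystander: same kind of vial, standing on the table beside the console's +y side. Origin about at its underside's centre.
- marker: Bystander: marker pen, 14 thick, 135 long, lying in front of the photometer. Origin about at its underside's centre.
- reagent: Bystander: amber bottle, 44 across, 85 tall, on the table beside the supply's +y side. Origin about at its underside's centre.
- beaker: Bystander: open glass beaker, 60 across, 70 tall, on the table near the robot. Origin about at its underside's centre.
- jar: Bystander: clear jar, 54 across, 55 tall, on the table near the robot. Origin about at its underside's centre.
- cuvette_box: Bystander: white box 60 x 80 x 30 tall, lying on the supply's rear top. Origin about at its underside's centre.

How it is judged:
By the outcome, as a careful person would: the job done as asked, in the order asked, and still so for the second after the job is handed in, with the robot touching nothing.
It also fails if it takes over 64 s, if anything falls off the work surface, if the arm or the gripper's body presses on something with over 40 N, if the wrist force passes 120 N, or if a joint passes its speed limit or range.

## Working session

There is one attempt and no reset: what is moved stays moved. The work goes in short steps, Python scripts to look and compute and a shell command to move; the robot and the scene stay as the last step left them, time stands still between calls to the robot, and variables do not carry over. Pictures are saved under pics/ and viewed, at most 10 in all, crops included, and the job is handed in when it is done.

```bash
mkdir -p pics; ls; python3 - <<'E'
from plant import r
import cv2,json
for n in("scene","top"):
    im=r.get_image(n);cv2.imwrite(f"pics/{n}0.png",im["color"][...,::-1])
    print(n,im["fx"],im["fy"],im["cx"],im["cy"],im["world_from_camera"])
print(r.get_state())
E
```

```text
pics
scene 461.86465846216555 461.86465846216555 305.1376325845233 233.1660139289819 [[ 0.51608662  0.58192339 -0.62850598  1.18244986]
 [ 0.85630904 -0.36743725  0.36293896 -0.35021923]
 [-0.01973384 -0.7255033  -0.68793571  0.82492487]
 [ 0.          0.          0.          1.        ]]
top 547.3833922272642 547.3833922272642 323.5994976879095 240.4573137000406 [[-0.01402454 -0.9971575   0.07402857  0.43367752]
 [-0.99952616  0.01600961  0.02628987  0.01721485]
 [-0.02740031 -0.07362479 -0.99690953  1.28681396]
 [ 0.          0.          0.          1.        ]]
{'time_s': 0.1, 'joint_positions': array([-76.99860589,  26.89230387,  -2.78480751,  87.86776762,
         1.38090905,  65.37460038,  -4.71624062]), 'qd': array([ 0.01646878, -0.18713184, -0.06325832, -0.15947926,  0.10041206,
        0.06361517, -0.05366882]), 'effort': array([ 3.04088080e-04, -5.11516607e+01, -4.70039702e-02, -2.38393110e+01,
        1.07791877e-02,  4.32217246e-03, -1.12493899e-05]), 'position': array([0.17064724, 0.65252566, 0.2303643 ]), 'orientation': array([-1.79898940e+02,  3.38496447e-03,  1.65344134e+02]), 'contact_force': array([0.02284109, 0.38082872, 0.17909411]), 'wrist_torque': array([0.01581617, 0.05877295, 0.01538483]), 'finger_force': 0.0, 'gripper_width': 1.0031548739886595}
```

View pics/top0.png

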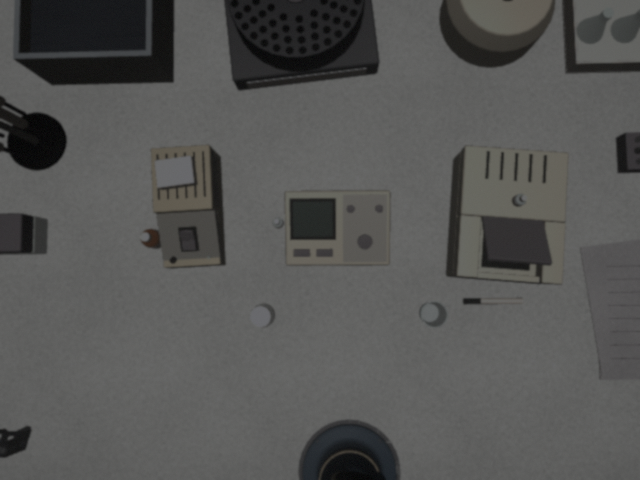

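View pics/scene0.png

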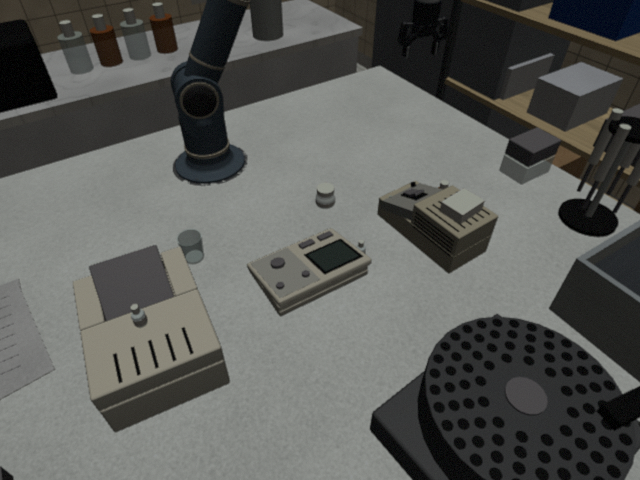

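The top view shows the supply with its rocker at about (188,238), the console with its start key at (365,242) and the photometer with its raised cover at about (517,240). The beaker is at (432,313), the jar at (261,316) and the marker at (492,301). I'll enlarge the three devices to get corner pixels.

```bash
cat > h.py <<'E'
import numpy as np,cv2
from plant import r
from scipy.spatial.transform import Rotation as R
def ray(im,u,v,z):
    T=np.array(im["world_from_camera"]);d=T[:3,:3]@[(u-im["cx"])/im["fx"],(v-im["cy"])/im["fy"],1]
    return T[:3,3]+d*(z-T[2,3])/d[2]
def proj(im,p):
    T=np.array(im["world_from_camera"]);c=T[:3,:3].T@(np.array(p)-T[:3,3])
    return np.array([im["fx"]*c[0]/c[2]+im["cx"],im["fy"]*c[1]/c[2]+im["cy"]])
def tool(p):  # world target -> shift in current tool axes
    s=r.get_state();M=R.from_euler('xyz',s["orientation"],degrees=True)
    return M.inv().apply(np.array(p)-s["position"])
E
python3 - <<'E'
from h import *
im=r.get_image("top");c=cv2.convertScaleAbs(im["color"][...,::-1],alpha=2)
cr=[cv2.resize(c[135:295,x:x+130],None,fx=2,fy=3 if 0 else 2,interpolation=cv2.INTER_CUBIC) for x in(130,275,450)]
cv2.imwrite("pics/m.png",np.hstack(cr))
# start key / rocker blobs
g=cv2.cvtColor(im["color"],cv2.COLOR_RGB2GRAY)
for n,(x0,y0,x1,y1),z in(("key",(350,228,382,258),.049),("rock",(172,220,206,256),.09)):
    s=g[y0:y1,x0:x1];t,b=cv2.threshold(s,0,255,cv2.THRESH_BINARY_INV+cv2.THRESH_OTSU)
    for k in cv2.findContours(b,0,2)[0]:
        if cv2.contourArea(k)>40:
            m=cv2.moments(k);u,v=m["m10"]/m["m00"]+x0,m["m01"]/m["m00"]+y0
            print(n,t,cv2.contourArea(k),u,v,ray(im,u,v,z),cv2.minAreaRect(k))
# straight edges: device outlines
for n,pts,z in(("phot back",[(465,147),(567,152)],.132),("phot front",[(457,276),(561,283)],.132),("cons back",[(287,191),(389,191)],.063),("cons front",[(287,264),(388,264)],.027),("sup back",[(152,149),(210,146)],.122),("beaker",[(432,313)],.07),("jar",[(261,316)],.055),("marker",[(464,301),(522,299)],.01)):
    print(n,[ray(im,*p,z).round(3) for p in pts])
E
```

```text
key 74.0 167.0 364.437125748503 241.37924151696606 [ 0.52201861 -0.04256849  0.049     ] ((14.500001907348633, 13.5), (14.758047103881836, 14.758047103881836), 63.43495178222656)
rock 57.0 435.0 188.2846743295019 238.716091954023 [0.53120629 0.3476708  0.09      ] ((16.260000228881836, 18.81999969482422), (26.304372787475586, 18.667617797851562), 81.8698959350586)
phot back [array([ 0.714, -0.256,  0.132]), array([ 0.699, -0.47 ,  0.132])]
phot front [array([ 0.44 , -0.23 ,  0.132]), array([ 0.423, -0.445,  0.132])]
cons back [array([0.638, 0.131, 0.063]), array([ 0.634, -0.099,  0.063])]
cons front [array([0.474, 0.136, 0.027]), array([ 0.471, -0.097,  0.027])]
sup back [array([0.726, 0.419, 0.122]), array([0.73 , 0.292, 0.122])]
beaker [array([ 0.36 , -0.187,  0.07 ])]
jar [array([0.358, 0.192, 0.055])]
marker [array([ 0.383, -0.271,  0.01 ]), array([ 0.386, -0.403,  0.01 ])]
```

View pics/m.png

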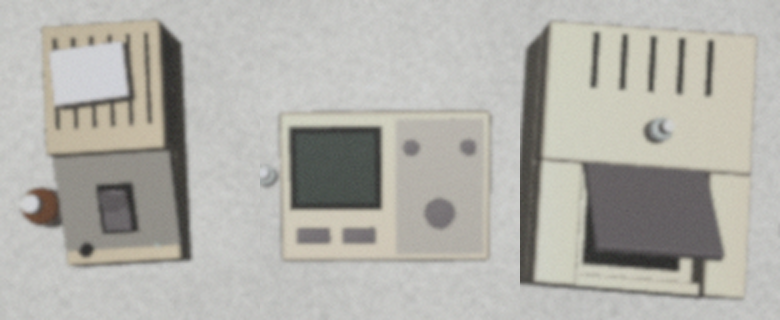

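The crops confirm it: the rocker is in its frame at about (188,238), start key at (364.4,241.4), and the photometer cover is open with its edge toward the robot. My measured sizes agree with the given ones, with the photometer at 276x215 and the console at 232 wide. Next I move to the photometer via a point ahead of the base.

```bash
python3 -m crank '[[-0.48,-0.34,-0.10,0,0,1.3,0],[-0.48,-0.34,-0.10,0,0,1.3,0],[-0.48,-0.34,-0.10,0,0,1.3,0],[-0.48,-0.34,-0.10,0,0,1.3,0],[-0.48,-0.34,-0.10,0,0,1.3,0],[-0.48,-0.34,-0.10,0,0,1.3,0],[-0.48,-0.34,-0.10,0,0,1.3,0],[-0.48,-0.34,-0.10,0,0,1.3,0],[-0.48,-0.34,-0.10,0,0,1.3,0],[-0.48,-0.34,-0.10,0,0,1.3,0]]'; python3 -c "
from h import *
s=r.get_state();print(s['time_s'],tool([.55,.1,.33]),tool([.5,-.31,.30]),s['joint_positions'])"
```

```text
time_s: 0.98
position: [0.4357, 0.3366, 0.3015]
orientation: [-180.0, -0.0, 93.4]
contact_force: [0.9, 0.7, 0.4]
gripper_width: -0.003
finger_force: 0.0
0.9833 [-0.2429582   0.10012087 -0.02864055] [-0.64930654  0.02604774  0.00126259] [-57.83751451  11.95101904  18.87604233 100.53938439  -4.16100051
  68.18929504 -34.41479679]
```

```bash
python3 -m crank '[[-0.24,0.10,-0.03,0,0,0.06,0],[-0.24,0.10,-0.03,0,0,0.06,0],[-0.24,0.10,-0.03,0,0,0.06,0],[-0.24,0.10,-0.03,0,0,0.06,0],[-0.24,0.10,-0.03,0,0,0.06,0],[-0.24,0.10,-0.03,0,0,0.06,0],[-0.24,0.10,-0.03,0,0,0.06,0],[-0.65,0.03,0,0,0,0.06,0],[-0.65,0.03,0,0,0,0.06,0],[-0.65,0.03,0,0,0,0.06,0]]'
python3 -m crank '[[-0.4,-0.05,0.0,0,0,0,0],[-0.4,-0.05,0.0,0,0,0,0],[-0.4,-0.05,0.0,0,0,0,0],[-0.4,-0.05,0.0,0,0,0,0],[-0.4,-0.05,0.0,0,0,0,0],[-0.4,-0.05,0.0,0,0,0,0],[-0.4,-0.05,0.0,0,0,0,0]]'
python3 -c "
from h import *
s=r.get_state();print(s['time_s'],tool([.474,-.341,.25]),s['joint_positions'])
im=r.get_image('wrist');cv2.imwrite('pics/w1.png',cv2.convertScaleAbs(im['color'][...,::-1],alpha=1.6))
"
```

```text
time_s: 1.82
position: [0.5369, -0.0198, 0.3217]
orientation: [-180.0, 0.0, 90.4]
contact_force: [0.8, -0.3, 0.3]
gripper_width: -0.0
finger_force: 0.0
time_s: 2.4
position: [0.5021, -0.3095, 0.322]
orientation: [180.0, -0.0, 90.3]
contact_force: [1.6, 1.0, 0.3]
gripper_width: -0.004
finger_force: 0.0
2.4 [-0.03137511 -0.02828466  0.07196028] [ -4.23723783  17.48890462  41.41665336  94.70267134 -12.07185833
  72.39353729  39.86141369]
```

View pics/w1.png

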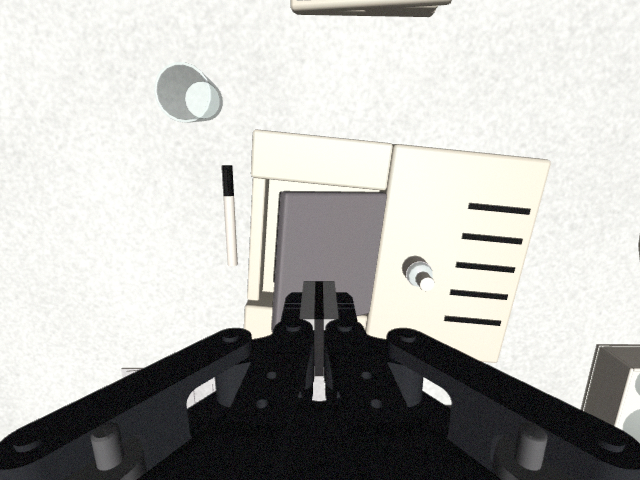

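The wrist view shows the cover between columns 275 and 385, with the hinge line from about (385,192) to (367,315), and the vial behind it at (420,275). I'll check the hinge point and then descend.

```bash
python3 -c "
from h import *
im=r.get_image('wrist')
for p,z in(((385,192),.132),((367,315),.132),((427,283),.18),((255,130),.132),((548,160),.132),((497,361),.132)): print(ray(im,*p,z))
"; python3 -m crank '[[-0.03,-0.028,0.04,0,0,0,0],[-0.03,-0.028,0.07,0,0,0,0],[-0.03,-0.028,0.10,0,0,0,0],[-0.03,-0.028,0.10,0,0,0,0],[-0.03,-0.028,0.10,0,0,0,0]]'
```

```text
[ 0.56067807 -0.29938119  0.132     ]
[ 0.54733768 -0.428946    0.132     ]
[ 0.59195982 -0.37264242  0.18      ]
[ 0.44021715 -0.24200739  0.132     ]
[ 0.71058023 -0.27092468  0.132     ]
[ 0.69145163 -0.48593584  0.132     ]
time_s: 2.92
position: [0.4746, -0.337, 0.2211]
orientation: [-179.8, -0.1, 90.3]
contact_force: [-0.1, -0.3, 1.1]
gripper_width: -0.0
finger_force: 0.0
```

```bash
python3 -m crank '[[-0.008,0,0.012,0,0,0,0],[-0.008,0,0.022,0,0,0,0],[-0.008,0,0.032,0,0,0,0],[-0.008,0,0.042,0,0,0,0],[-0.008,0,0.052,0,0,0,0],[-0.008,0,0.062,0,0,0,0],[-0.008,0,0.070,0,0,0,0],[-0.008,0,0.077,0,0,0,0],[-0.008,0,0.082,0,0,0,0]]'
python3 -m crank '[[0,0,0.005,0,0,0,0],[0,0,0.007,0,0,0,0],[0,0,0.008,0,0,0,0],[0,0,0.009,0,0,0,0],[0,0,0.009,0,0,0,0],[0,0,0.009,0,0,0,0]]'
```

```text
time_s: 3.67
position: [0.4742, -0.3459, 0.1389]
orientation: [-179.9, -0.0, 90.3]
contact_force: [-1.8, 0.5, 3.2]
gripper_width: -0.001
finger_force: 1.5
time_s: 4.17
position: [0.4743, -0.346, 0.132]
orientation: [-180.0, -0.1, 90.3]
contact_force: [-4.4, 2.6, 9.0]
gripper_width: 0.001
finger_force: 4.7
```

```bash
python3 -m crank '[[0,0,0.001,0,0,0,0],[0,0,0.002,0,0,0,0],[0,0,0.003,0,0,0,0],[0,0,0.003,0,0,0,0],[0,0,0.003,0,0,0,0]]'
python3 -m crank '[[0,0,-0.02,0,0,0,0],[0,0,-0.06,0,0,0,0],[0,0,-0.10,0,0,0,0],[0,0,-0.14,0,0,0,0],[0.03,0.03,-0.17,0,0,0,0],[0.03,0.03,-0.17,0,0,0,0],[0.03,0.03,-0.17,0,0,0,0],[0.03,0.03,-0.17,0,0,0,0]]'
python3 -c "
from h import *
im=r.get_image('wrist');cv2.imwrite('pics/w2.png',cv2.convertScaleAbs(im['color'][...,::-1],alpha=1.6))
print(tool([.55,.1,.33]),tool([.535,.30,.30]))"
```

```text
time_s: 4.58
position: [0.4743, -0.3461, 0.1317]
orientation: [180.0, -0.2, 90.3]
contact_force: [-9.6, 7.1, 27.2]
gripper_width: -0.001
finger_force: 13.7
time_s: 5.25
position: [0.505, -0.3153, 0.2974]
orientation: [-180.0, -0.0, 90.4]
contact_force: [-0.7, -0.3, 0.9]
gripper_width: -0.001
finger_force: 0.0
[ 0.41573411  0.04815639 -0.03312648] [ 0.61578505  0.03419862 -0.00296354]
```

View pics/w2.png

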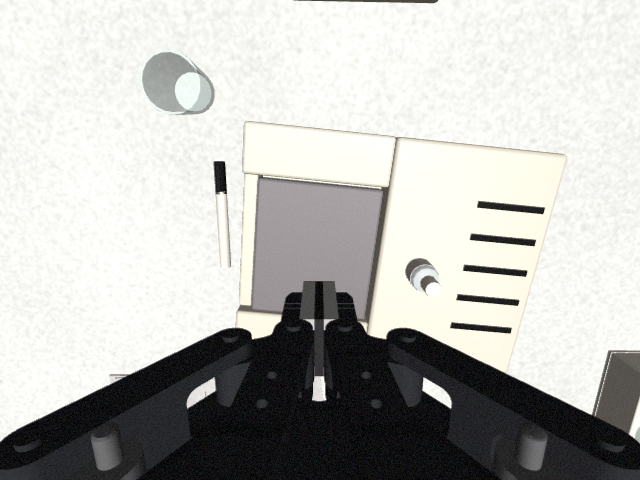

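The cover now lies flush in its recess, spanning (255..383, 178..318), and it met a hard stop at z = 0.1317. Next is the supply.

```bash
python3 -m crank '[[0.41,0.05,-0.03,0,0,0,0],[0.41,0.05,-0.03,0,0,0,0],[0.41,0.05,-0.03,0,0,0,0],[0.41,0.05,-0.03,0,0,0,0],[0.41,0.05,-0.03,0,0,0,0],[0.41,0.05,-0.03,0,0,0,0],[0.41,0.05,-0.03,0,0,0,0],[0.41,0.05,-0.03,0,0,0,0],[0.41,0.05,-0.03,0,0,0,0],[0.59,0.03,-0.01,0,0,0,0]]'
python3 -m crank '[[0.2,-0.02,0.03,0,0,0,0],[0.2,-0.02,0.03,0,0,0,0],[0.2,-0.02,0.03,0,0,0,0],[0.2,-0.02,0.03,0,0,0,0],[0.2,-0.02,0.03,0,0,0,0],[0.2,-0.02,0.03,0,0,0,0],[0.2,-0.02,0.03,0,0,0,0],[0.2,-0.02,0.03,0,0,0,0]]'
cat > look.py <<'E'
import sys
from h import *
im=r.get_image('wrist');np.savez('last.npz',**im)
cv2.imwrite(sys.argv[1],cv2.convertScaleAbs(im['color'][...,::-1],alpha=1.6));s=r.get_state();print(s['time_s'],s['position'])
E
python3 look.py pics/w3.png
```

```text
time_s: 6.13
position: [0.5456, 0.0973, 0.3214]
orientation: [180.0, 0.0, 90.1]
contact_force: [0.2, 0.2, -0.4]
gripper_width: 0.0
finger_force: 0.0
time_s: 6.8
position: [0.5242, 0.2946, 0.2905]
orientation: [-179.9, 0.2, 90.2]
contact_force: [1.1, -0.8, -0.1]
gripper_width: 0.001
finger_force: 0.0
6.85 [0.52465013 0.29395202 0.29119312]
```

View pics/w3.png

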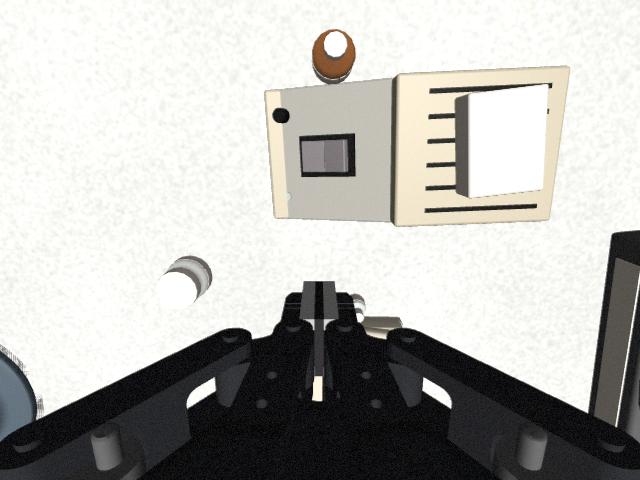

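The supply's rocker frame spans (299..355, 134..177), with the lighter far strip at about column 345. The seam runs from (395,76) to (393,226) and the bottle is at (334,50).

```bash
python3 -c "
from h import *
im=dict(np.load('last.npz'))
f=[ray(im,*p,.08) for p in((299,136),(355,133),(355,176),(301,178))];print(np.round(f,4),np.mean(f,0))
for p,z in(((397,76),.122),((395,226),.122),((569,67),.122),((549,220),.122),((265,91),.059),((275,217),.059),((320,290),.29)): print(p,ray(im,*p,z).round(4))
print(ray(im,325,155.5,.09), ray(im,350,155,.095))
t=r.get_image('top');print(ray(t,188.28,238.7,.085),proj(t,np.mean(f,0)))
s=r.get_image('scene');print('scene proj',proj(s,np.mean(f,0)))
"
```

```text
[[0.5042 0.368  0.08  ]
 [0.5584 0.3708 0.08  ]
 [0.5596 0.3298 0.08  ]
 [0.5057 0.3277 0.08  ]] [0.5319672  0.34909096 0.08      ]
(397, 76) [0.5872 0.4144 0.122 ]
(395, 226) [0.5932 0.2886 0.122 ]
(569, 67) [0.7262 0.4213 0.122 ]
(549, 220) [0.7326 0.2945 0.122 ]
(265, 91) [0.4699 0.4111 0.059 ]
(275, 217) [0.4757 0.2835 0.059 ]
(320, 290) [0.5244 0.2993 0.29  ]
[0.52937193 0.35000738 0.09      ] [0.5527888  0.35068172 0.095     ]
[0.53164971 0.34906196 0.085     ] [188.88248355 238.73057082]
scene proj [414.33302067 195.81189922]
```

The wrist and top views agree: the pivot is at (0.532, 0.349) and the supply's yaw is about 0.04 rad. I'll tilt the tool 20° so it meets the panel square on.

```bash
python3 -m crank '[[0.03,0,0.03,-0.12,0,0,0],[0.056,-0.005,0.06,-0.23,0,0,0],[0.056,-0.01,0.10,-0.349,0,0,0],[0.056,-0.005,0.13,-0.349,0,0,0],[0.056,0.006,0.155,-0.349,0,0,0],[0.056,0.006,0.159,-0.349,0,0,0],[0.056,0.006,0.159,-0.349,0,0,0],[0.056,0.006,0.159,-0.349,0,0,0]]'
python3 -c "
from h import *
s=r.get_state();print(s['time_s'],tool([.5444,.350,.0943]),s['joint_positions'])"
```

```text
time_s: 7.62
position: [0.5313, 0.3521, 0.1346]
orientation: [159.9, -0.1, 90.2]
contact_force: [0.2, -0.6, -0.0]
gripper_width: 0.003
finger_force: 0.0
7.6167 [-0.00223368 -0.00149774  0.04233239] [-64.3310915   24.53089277  26.32797198 112.47441161   4.91969054
  30.03270483 -45.32084027]
```

```bash
python3 -m crank '[[-0.002,-0.001,0.01,0,0,0,0],[-0.002,-0.001,0.02,0,0,0,0],[-0.002,-0.001,0.025,0,0,0,0],[-0.002,-0.001,0.029,0,0,0,0],[-0.002,-0.001,0.032,0,0,0,0],[-0.002,-0.001,0.035,0,0,0,0],[-0.002,-0.001,0.035,0,0,0,0]]'
python3 -m crank '[[0,0,0.002,0,0,0,0],[0,0,0.004,0,0,0,0],[0,0,0.005,0,0,0,0],[0,0,0.006,0,0,0,0],[0,0,0.006,0,0,0,0],[0,0,0.006,0,0,0,0]]'
```

```text
time_s: 8.2
position: [0.5412, 0.351, 0.0997]
orientation: [160.0, -0.0, 90.3]
contact_force: [0.5, 0.8, 0.6]
gripper_width: -0.0
finger_force: 0.0
time_s: 8.7
position: [0.543, 0.3513, 0.0944]
orientation: [160.0, -0.0, 90.3]
contact_force: [1.3, 0.1, 3.9]
gripper_width: 0.003
finger_force: 1.5
```

```bash
python3 -m crank '[[0,0,0.001,0,0,0,0],[0,0,0.002,0,0,0,0],[0,0,0.003,0,0,0,0],[0,0,0.004,0,0,0,0],[0,0,0.004,0,0,0,0]]'
python3 -m crank '[[0,0,0.001,0,0,0,0],[0,0,0.002,0,0,0,0],[0,0,0.003,0,0,0,0],[0,0,0.003,0,0,0,0]]'
```

```text
time_s: 9.12
position: [0.5442, 0.3514, 0.0931]
orientation: [160.0, -0.1, 90.3]
contact_force: [-10.3, -4.0, 25.0]
gripper_width: 0.003
finger_force: 13.5
time_s: 9.45
position: [0.5444, 0.3515, 0.0928]
orientation: [160.1, -0.2, 90.3]
contact_force: [-25.5, -7.8, 48.6]
gripper_width: -0.002
finger_force: 27.1
```

The tool met a hard stop about 1 mm from the predicted on position. I'll back off and look.

```bash
python3 -m crank '[[0,0,-0.02,0,0,0,0],[0,0,-0.05,0,0,0,0],[-0.03,0,-0.09,0,0,0,0],[-0.06,0.02,-0.13,0.12,0,0,0],[-0.06,0.04,-0.16,0.23,0,0,0],[-0.06,0.06,-0.19,0.349,0,0,0],[-0.06,0.06,-0.19,0.349,0,0,0],[-0.06,0.06,-0.19,0.349,0,0,0]]'
python3 look.py pics/w4.png; python3 -c "
import cv2;c=cv2.imread('pics/w4.png');cv2.imwrite('pics/w4c.png',cv2.resize(c[80:240,220:420],None,fx=3,fy=3,interpolation=cv2.INTER_CUBIC))"
```

```text
time_s: 10.12
position: [0.5412, 0.2897, 0.2911]
orientation: [179.6, -0.2, 90.0]
contact_force: [0.5, -0.7, 0.4]
gripper_width: -0.001
finger_force: 0.0
10.1667 [0.53861216 0.28998817 0.28797221]
```

View pics/w4c.png

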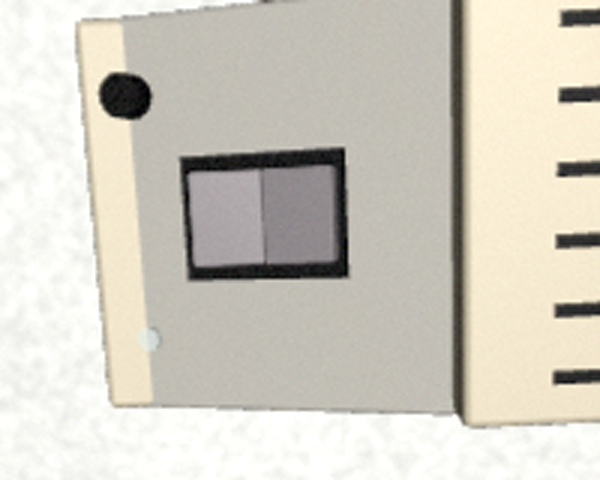

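The rocker has flipped: the near half is now raised and bright and the far half is flat, with its end face gone. On to the start key.

```bash
python3 -m crank '[[-0.39,-0.01,0.04,0,0,0,0],[-0.39,-0.01,0.04,0,0,0,0],[-0.39,-0.01,0.04,0,0,0,0],[-0.39,-0.01,0.04,0,0,0,0],[-0.39,-0.01,0.04,0,0,0,0],[-0.39,-0.01,0.04,0,0,0,0],[-0.39,-0.01,0.04,0,0,0,0],[-0.39,-0.01,0.04,0,0,0,0],[-0.39,-0.01,0.04,0,0,0,0],[-0.39,-0.01,0.04,0,0,0,0]]'
python3 -m crank '[[0,0,0.02,0,0,0,0],[0,0,0.02,0,0,0,0],[0,0,0.02,0,0,0,0],[0,0,0.02,0,0,0,0]]'
python3 look.py pics/w5.png; python3 - <<'E'
from h import *
im=dict(np.load('last.npz'));g=cv2.cvtColor(im['color'],cv2.COLOR_RGB2GRAY)
p=proj(im,[.522,-.0426,.049]);print(p);x0,y0=int(p[0])-45,int(p[1])-45
s=g[y0:y0+90,x0:x0+90];t,b=cv2.threshold(s,0,255,cv2.THRESH_BINARY_INV+cv2.THRESH_OTSU)
for k in cv2.findContours(b,0,2)[0]:
    if cv2.contourArea(k)>200:
        m=cv2.moments(k);u,v=m['m10']/m['m00']+x0,m['m01']/m['m00']+y0
        print(t,cv2.contourArea(k),u,v,cv2.minAreaRect(k)[1],ray(im,u,v,.049))
st=r.get_state();print(st['position'],st['orientation'])
E
```

```text
time_s: 11.0
position: [0.5252, -0.1043, 0.2441]
orientation: [-179.7, 0.1, 89.9]
contact_force: [0.1, -0.9, -0.2]
gripper_width: -0.001
finger_force: 0.0
time_s: 11.33
position: [0.5282, -0.0974, 0.2259]
orientation: [-179.9, -0.0, 90.4]
contact_force: [-1.0, 0.1, 0.3]
gripper_width: -0.002
finger_force: 0.0
11.3833 [ 0.52876818 -0.09758178  0.2264548 ]
[313.07435755 157.87781711]
110.0 1099.0 313.12208067940554 158.1601455868972 (38.0, 37.0) [ 0.52204308 -0.04284479  0.049     ]
[ 0.52876818 -0.09758178  0.2264548 ] [-1.79949579e+02 -3.22157134e-02  9.04407669e+01]
```

View pics/w5.png

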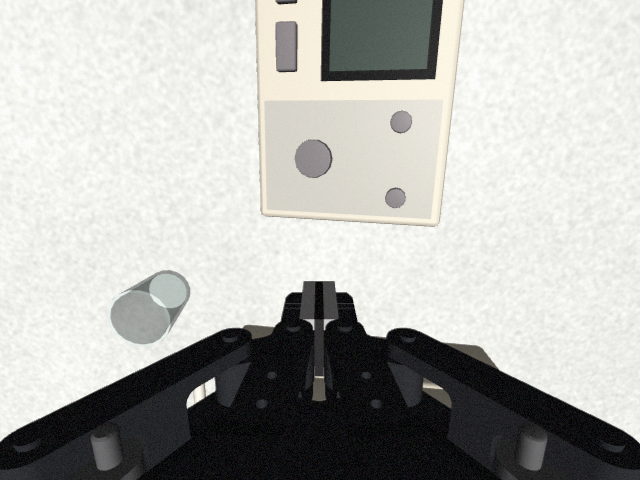

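The start key is at pixel (313,158), which gives (0.522, -0.043, 0.049), the same as the top view. I'll tilt 12° and approach.

```bash
python3 -m crank '[[0.03,-0.01,0.01,-0.11,0,0,0],[0.054,-0.012,0.03,-0.21,0,0,0],[0.054,-0.012,0.06,-0.21,0,0,0],[0.054,-0.012,0.09,-0.21,0,0,0],[0.054,-0.012,0.12,-0.21,0,0,0],[0.054,-0.012,0.14,-0.21,0,0,0],[0.054,-0.012,0.15,-0.21,0,0,0],[0.054,-0.012,0.15,-0.21,0,0,0],[0.054,-0.012,0.15,-0.21,0,0,0]]'
python3 -c "
from h import *
print(tool([.522,-.043,.049]))"
```

```text
time_s: 12.13
position: [0.5173, -0.0449, 0.0772]
orientation: [167.9, -0.0, 90.3]
contact_force: [0.3, 0.3, -0.3]
gripper_width: 0.001
finger_force: 0.0
[ 0.00191618 -0.0013028   0.02859779]
```

```bash
python3 -m crank '[[0.002,-0.001,0.01,0,0,0,0],[0.002,-0.001,0.018,0,0,0,0],[0.002,-0.001,0.023,0,0,0,0],[0.002,-0.001,0.026,0,0,0,0],[0.002,-0.001,0.028,0,0,0,0],[0.002,-0.001,0.028,0,0,0,0]]'
python3 -m crank '[[0,0,0.001,0,0,0,0],[0,0,0.002,0,0,0,0],[0,0,0.003,0,0,0,0],[0,0,0.004,0,0,0,0],[0,0,0.005,0,0,0,0],[0,0,0.005,0,0,0,0]]'
```

```text
time_s: 12.63
position: [0.5215, -0.0433, 0.0488]
orientation: [168.0, -0.0, 90.3]
contact_force: [-0.3, 0.4, 1.3]
gripper_width: 0.001
finger_force: 0.0
time_s: 13.13
position: [0.5226, -0.0433, 0.0442]
orientation: [168.0, -0.0, 90.3]
contact_force: [-0.6, 0.0, 4.2]
gripper_width: -0.003
finger_force: 1.8
```

```bash
python3 -m crank '[[0,0,0.0005,0,0,0,0],[0,0,0.001,0,0,0,0],[0,0,0.0015,0,0,0,0],[0,0,0.002,0,0,0,0],[0,0,0.002,0,0,0,0]]'
```

```text
time_s: 13.55
position: [0.5228, -0.0433, 0.0434]
orientation: [167.9, -0.1, 90.3]
contact_force: [-7.5, 0.1, 18.4]
gripper_width: 0.001
finger_force: 9.9
```

The key has bottomed out. I'll release it, back away and check.

```bash
python3 -m crank '[[0,0,-0.004,0,0,0,0],[0,0,-0.02,0,0,0,0],[0,0,-0.05,0,0,0,0],[0,0,-0.09,0,0,0,0],[-0.03,0.03,-0.13,0.11,0,0,0],[-0.054,0.045,-0.18,0.21,0,0,0],[-0.054,0.045,-0.18,0.21,0,0,0],[-0.054,0.045,-0.18,0.21,0,0,0],[-0.054,0.045,-0.18,0.21,0,0,0]]'
python3 look.py pics/w6.png; python3 - <<'E'
from h import *
im=dict(np.load('last.npz'));g=cv2.cvtColor(im['color'],cv2.COLOR_RGB2GRAY)
p=proj(im,[.522,-.0426,.049]);x0,y0=int(p[0])-45,int(p[1])-45
s=g[y0:y0+90,x0:x0+90];t,b=cv2.threshold(s,0,255,cv2.THRESH_BINARY_INV+cv2.THRESH_OTSU)
for k in cv2.findContours(b,0,2)[0]:
    if cv2.contourArea(k)>200:
        m=cv2.moments(k);print(ray(im,m['m10']/m['m00']+x0,m['m01']/m['m00']+y0,.049))
c=cv2.convertScaleAbs(r.get_image('top')['color'][...,::-1],alpha=2)
cv2.imwrite('pics/t2.png',c)
E
```

```text
time_s: 14.3
position: [0.5322, -0.0993, 0.2304]
orientation: [179.6, 0.1, 90.1]
contact_force: [-0.1, 0.1, -0.0]
gripper_width: 0.002
finger_force: 0.0
14.35 [ 0.53008969 -0.09757641  0.22797741]
[ 0.52206501 -0.04280366  0.049     ]
```

View pics/t2.png

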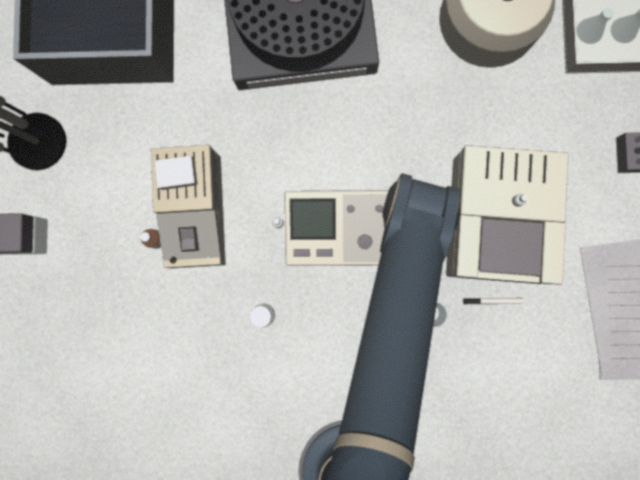

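The cover is shut at (480..543, 218..275), the rocker is on at (188,238), the console hasn't moved, and the bystanders in view are where they were. The start key is back at its original position.

```bash
python3 -c "
from plant import r
print(r.close_job())"
```

```text
the job is handed in; nothing more can be done
None
```

I shut the cover, switched the lamp on, then pressed and released the start key, in that order, and handed the job in at about 14.4 s; the hand-in returned no verdict, but the last pictures and force readings showed all three done and the console unmoved.

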